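# Hang rinsed face-shield headgear on the drying rod

## Robot

A 6-joint arm with a two-finger parallel gripper is mounted at the origin on the work surface. World frame = base frame: x ahead of the robot, y to its left, z up, the work surface at z = 0. Lengths are in mm, angles in rad, forces in N, time in s.
With the tool pointing down it reaches from about 300 to 775 mm from the base axis. Payload 14.6 kg.
Tool frame: the origin (TCP) lies at the very end of the fingers, on their centre line; the grasp point (between the pads) lies 19 mm behind it; z points along the fingers, y is the line along which they close (so a half turn about z gives the same grasp; the last joint's range is limited). The gripper opens to 94 mm and grips with 3 to 60 N. Pads are 16 mm wide; open, the fingers measure 119 mm over their backs; the gripper's body (75 mm by 177 mm) begins 78 mm behind the grasp point.
Start: joints at [1.282, 0.3, 1.521, -0, 1.321, -0.067], TCP at [120.99, 536.517, 205.446] pointing down, gripper open.
Joint ranges: [-3.03, 3.03], [-0.79, 2.21], [0.23, 2.52], [-1.04, 4.18], [0, 3.07], [-2.55, 2.55]. Speed limits (rad/s): [2.22, 2.22, 2.57, 3.14, 3.14, 3.14].

## Interface

Orientations are given as [roll, pitch, yaw] about the fixed x, y, z axes, in that order (R = Rz(yaw) Ry(pitch) Rx(roll)).
In Python, from cell import read_state, viewer, manip, models gives the robot as it stands.
- The arm moves only by the tool carry_out, never from a script. Its argument "deltas" is a list of rows, each an object with "dp": the shift along the tool's x, y, z in mm, a list of three; "roll": the turn about the tool's z in degrees; "gripper": the opening, from -1 (shut) to 1 (fully open), so that 0 is half open. In form: [{"dp": [tx, ty, tz], "roll": roll, "gripper": gripper}, ...]. A call has 1 to 12 rows; each row is the pose to reach, as a shift and turn from the pose commanded when the call began, along the tool's axes at that moment; what a row does not reach only later rows make up. A row lasts 1/12 s, in which the tool goes at most 41.7 mm and 7.16 degrees, less where a joint would pass 70% of its speed; a pose out of reach is approached as far as the arm can. A call with a gripper value outside its range is refused whole. The fingers move at their own pace and stop on an object; "newtons" is the grip in N (left out, the last holds). Time passes only in rows, so rows that repeat a pose let the fingers close. It gives the time, the measured TCP pose, the force, the opening and the grip force at its end, in the units of the state.
- read_state(): the state, without advancing time (a new reading comes with each control period).
- viewer.camera(name): name is "scene" or "top" or "wrist"; returns the picture (400x640x3 uint8, red, green, blue); there is no depth.
- viewer.camera_params(name): a dict with "fovy" (degrees; the focal length in pixels is half the picture's height over the tangent of half this angle, whatever the lens; pixels are square), "cx", "cy" (the principal point, pixels), "k1" (the pictures are not rectified: a ray, as slopes to the right and down, at radius r is drawn at 1 + k1 r^2 times it, then the intrinsics apply), "eye" and "attitude" of the camera in the world; the wrist camera has in their place "T_tool_cam" (4x4, takes a point from camera to tool coordinates, whose origin is the TCP and whose axes are the flange's). Camera axes: x right, y up, looking along -z (the intrinsics and any distortion apply to the point x, -y, -z); pixel columns grow to the right and rows downward; lengths in mm; the calibration is good to about 2 mm. A picture is of the moment at which its call begins: read the wrist's pose just before it. camera_params takes no time and is no camera call.
- manip.sign_off(): hands the job in; it is judged then, once.
Trained networks look in the newest picture that a camera, given by its name, has taken for a name from the list of things; names that differ only in an ending like _2 or _b are one class to them, and where a whole thing is asked for, a point or a joint stands for the part that bears it (a point fixed in the world has none). Each returns a list of dicts, best first, with "p" (0 to 1); they miss things now and then, are a little off and sometimes report something else, mostly with a low value. They report only what shows in the picture. A call takes as long as a camera call.
- models.cut_out(camera, label): "region" (400x640 bool, what is visible of it) and "box" ([left, top, right, bottom] in pixels, round what is visible of it).
The state is a dict: "clock": time; "joints": joint angles; "qd": joint speeds; "effort": joint torques, N m; "eef_pos": TCP position; "eef_rot": TCP orientation; "wrist_force": force on the tool from outside, world axes, zero at the start; "moment": the same for the moment, N m; "finger_gap": finger opening in mm; "finger_force": force on a finger pad.
Only numpy, scipy, OpenCV 4.12 (cv2) and the standard library are available. Lean on these libraries where they do the work, as an engineer would, in place of code of your own. Each camera call takes 0.05 s, during which the arm holds its last target. There are 200 camera calls.

## Task

Take the rinsed face-shield headgear out of the rinse tray, lay it flat in the middle of the blotting pad and let go so that it sheds its water. Then take it again and hang it, knob uppermost and brow foam down, on the free outer part of the drying rod, its rear band lying across the rod under the knob; lower it until the rod carries it before you let go. Leave the brush in the tray, the other headgear hanging where it is and the bottles, jar and slide box where they stand.

Things in the scene. Friction and masses are not known exactly. Their poses are not given: they have to be found in the camera images.
- headgear: Face-shield headgear without visor: rigid closed oval hoop of black band, 0.12 kg. Band 30 mm high (z 0 to 30), 5 thick; outside 190 (x) by 160, inside 178 by 150 mm. Origin: hoop centre, underside. x points to the rear, where the ratchet knob sticks out; -x to the brow, lined with 10 mm of firm grey foam. A visor stud 7 mm proud on each side. Starts flat in the tray, brow nearest the robot
- knob (a point): Centre of the headgear's grey ratchet knob: a cylinder of 30 mm diameter whose axis runs along the headgear's x, standing 22 mm out from the band's rear (from 95 to 117 mm from the hoop centre); the point is 105 mm from the hoop centre at mid height of the band. Axes as the headgear's
- seat (a point): Inner face of the headgear's rear band, straight inside the knob, at mid height of the band: the place that has to lie on the rod. 89 mm from the hoop centre. The knob's centre is 16 mm further out
- stud (a point): Middle of the hoop's wall at the right-hand visor stud (the headgear's -y side), 81 mm from the hoop centre at mid height: band and stud together are 12 mm thick along y there (inner face at 75, stud's face at 86.5 mm from the centre). The other stud is its mirror image at +y
- tray: White open rinse tray, fixed, 310 (x) by 250 (y) by 50 mm high, walls and floor 5 mm thick. Origin: centre of its underside on the bench
- pad: Flat blotting pad, fixed, 210 (x) by 260 (y) mm, top 4 mm above the bench, grey felt with a pale rim. Origin: centre of its underside
- stand: Retort stand, fixed: grey base plate 130 (x) by 210 (y) by 10 mm (y from -40 to +170), upright steel post of 13 mm diameter and 260 mm high at the origin, boss head (about 40 mm high) holding a horizontal steel drying rod that points to the stand's +y, towards the pad, axis 225 mm above the bench. Origin: foot of the post on the bench
- rod_root (a point): On the axis of the drying rod where it leaves the boss head, 13 mm from the post's axis, 225 mm above the bench. Axes as the stand's
- rod_tip (a point): End of the drying rod on its axis, 167 mm from the post. The rod is 14 mm in diameter (its top is 232 mm high); the last 14 mm carry a black rubber cap of 19 mm diameter. The end is free: a hoop can be passed over it
- neighbour: A second headgear of the same make, loose, hanging on the drying rod near the post, knob up. Same shape and axes as the first (x up as it hangs, z along the rod)
- neighbour_seat (a point): The place where the second headgear's rear band lies on the rod, at the middle of its band's 30 mm height; 33 to 41 mm from the post along the rod
- brush: Small scrubbing brush, 80 by 34 by 30 mm, wooden back, lying loose in the tray inside the hoop. Origin: centre of its underside
- wash_bottle: White wash bottle, 64 mm diameter, 180 mm high with its bent spout, beyond the pad. Origin: centre of its underside
- reagent: Amber reagent bottle, 60 mm diameter, 125 mm high. Origin: centre of its underside
- stain_jar: Square glass staining jar with lid, 66 by 66 by 96 mm. Origin: centre of its underside
- slide_box: Grey slide box, 165 by 85 by 34 mm, lying on the robot's right. Origin: centre of its underside

How it is judged:
By the outcome, as a careful person would: the job done as asked, in the order asked, and still so for the second after the job is handed in, with the robot touching nothing.
It also fails if it takes over 72 s, if anything falls off the work surface, if the arm or the gripper's body presses on something with over 40 N, if the wrist force passes 120 N, or if a joint passes its speed limit or range.

## Working session

There is one attempt and no reset: what is moved stays moved. The work goes in short steps, Python scripts to look and compute and a tool call to move; the robot and the scene stay as the last step left them, time stands still between calls to the robot, and variables do not carry over. Pictures are saved under pics/ and viewed, at most 10 in all, crops included, and the job is handed in when it is done.

Besides the shell and the picture viewer there is one more tool, called after ">>>" by a JSON object that holds its "name" and its "arguments". carry_out: Moves the arm, as the interface text tells. Its arguments: {"type":"object","properties":{"deltas":{"type":"array"},"newtons":{"type":"number"}},"required":["deltas"]}

```bash
ls; mkdir -p pics; cat > h.py <<'E'
import numpy as np, cv2
from cell import read_state, viewer, manip, models
from scipy.spatial.transform import Rotation as R
def snap(name, fn=None):
    s=read_state(); im=viewer.camera(name)
    if fn: cv2.imwrite('pics/'+fn, im[:,:,::-1])
    return s, im
E
python3 - <<'E'
from h import *
for n in ['scene','top','wrist']:
    print(n,viewer.camera_params(n))
s,a=snap('scene','s0.png'); _,b=snap('top','t0.png'); 
print(s)
for c in ['scene','top']:
    for l in ['headgear','tray','pad','stand','neighbour','brush','rod_tip','knob']:
        try: print(c,l,[(round(d['p'],2),d['box']) for d in models.cut_out(c,l)][:3])
        except Exception as e: print(c,l,e)
E
```

```text
pics
scene {'fovy': 51.58869209497092, 'cx': 319.6519525371826, 'cy': 208.36679054409132, 'k1': -0.08680948375017951, 'eye': array([1502.26067263,   98.94753006,  899.74746419]), 'attitude': array([ 0.91297383, -0.01972899,  1.68217134])}
top {'fovy': 45.17180111527668, 'cx': 317.386336034687, 'cy': 199.30501330143534, 'k1': -0.005651399096745339, 'eye': array([ 383.01176555,   33.71093849, 1649.92279428]), 'attitude': array([ 0.07775366, -0.00767624, -1.5978061 ])}
wrist {'fovy': 67.4065095624455, 'cx': 327.5764009791525, 'cy': 199.1907897770119, 'k1': -0.042379375992232744, 'T_tool_cam': array([[ 3.96302760e-04,  9.64458197e-01,  2.64235178e-01,
         7.60496406e+01],
       [ 9.99999661e-01, -1.91477557e-04, -8.00917304e-04,
        -1.63370099e-01],
       [-7.21856153e-04,  2.64235406e-01, -9.64457946e-01,
        -1.79701009e+02],
       [ 0.00000000e+00,  0.00000000e+00,  0.00000000e+00,
         1.00000000e+00]])}
{'clock': 0.0, 'joints': array([ 1.28237446e+00,  3.00491210e-01,  1.52158678e+00,  5.11042040e-06,
        1.32067558e+00, -6.66102094e-02]), 'qd': array([-0.00
[... 661 characters left out ...]
ene pad [(0.7, [296.4, 205.6, 379.5, 247.3])]
scene stand [(0.81, [200.0, 174.1, 273.0, 260.5])]
scene neighbour [(0.8, [206.8, 170.8, 237.9, 235.6])]
scene brush [(0.7, [428.2, 233.6, 453.0, 254.6])]
scene rod_tip [(0.91, [200.1, 169.6, 274.8, 260.9])]
scene knob [(0.57, [412.5, 222.8, 465.8, 276.2])]
top headgear [(0.55, [185.2, 166.0, 239.9, 231.5])]
top tray [(0.73, [170.2, 151.2, 251.2, 247.1])]
top pad [(0.82, [262.3, 189.2, 349.6, 261.2]), (0.71, [279.7, 122.2, 300.1, 142.2])]
top stand [(0.9, [363.0, 163.0, 438.5, 206.9])]
top neighbour [(0.77, [402.2, 155.6, 425.3, 213.2])]
top brush [(0.8, [193.6, 190.1, 219.8, 211.8])]
top rod_tip [(0.92, [366.5, 163.9, 434.5, 205.8])]
top knob []
```

```bash
python3 - <<'E'
import cv2
a=cv2.imread('pics/t0.png')[110:290,150:470]; cv2.imwrite('pics/t0c.png',cv2.resize(a,None,fx=2.5,fy=2.5,interpolation=cv2.INTER_CUBIC))
a=cv2.imread('pics/s0.png')[140:310,180:500]; cv2.imwrite('pics/s0c.png',cv2.resize(a,None,fx=2.5,fy=2.5,interpolation=cv2.INTER_CUBIC))
E
```

```text
(no output)
```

View pics/t0c.png

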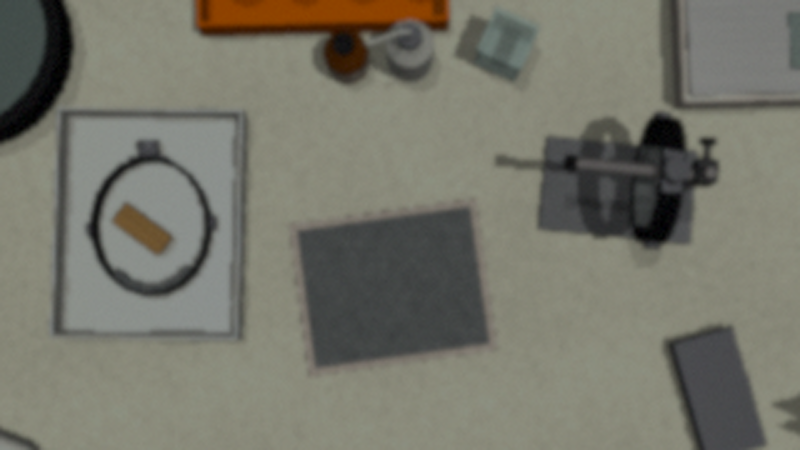

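View pics/s0c.png

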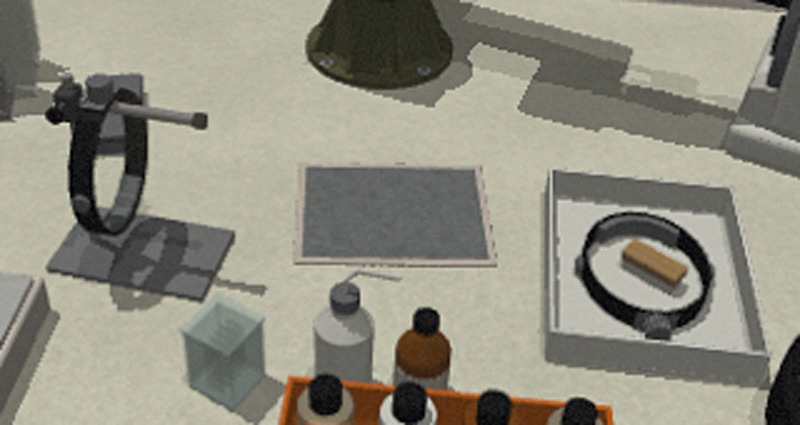

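Top view: tray with the headgear at crop left (knob crop 148,149, studs 91,229 and 214,222, brow towards the robot). Pad is in the middle and the rod cap is at crop (567,162). The scene view agrees: knob (657,322), rod cap (205,121).

```bash
cat >> h.py <<'E'
def cam(name, s=None):
    p=viewer.camera_params(name)
    if name=='wrist':
        Rt=R.from_euler('xyz',s['eef_rot']).as_matrix(); T=np.asarray(p['T_tool_cam'])
        return p, Rt@T[:3,3]+s['eef_pos'], Rt@T[:3,:3]
    return p, np.array(p['eye']), R.from_euler('xyz',p['attitude']).as_matrix()
def K(p):
    f=200/np.tan(np.radians(p['fovy'])/2); return np.array([[f,0,p['cx']],[0,f,p['cy']],[0,0,1]]), np.array([p['k1'],0,0,0.])
def ray(c,uv):
    p,e,A=c; k,d=K(p)
    q=cv2.undistortPoints(np.array(uv,float).reshape(-1,1,2),k,d).reshape(-1,2)
    v=np.c_[q[:,0],-q[:,1],-np.ones(len(q))]@A.T
    return e,v/np.linalg.norm(v,axis=1)[:,None]
def atz(c,uv,z):
    e,v=ray(c,uv); return e+v*((z-e[2])/v[:,2])[:,None]
def tri(obs):  # [(cam,uv),...]
    M=np.zeros((3,3));b=np.zeros(3)
    for c,uv in obs:
        e,v=ray(c,uv); P=np.eye(3)-np.outer(v[0],v[0]); M+=P;b+=P@e
    x=np.linalg.solve(M,b); return x,[round(float(np.linalg.norm((np.eye(3)-np.outer(ray(c,uv)[1][0],ray(c,uv)[1][0]))@(x-c[1]))),1) for c,uv in obs]
def proj(c,X):
    p,e,A=c; k,d=K(p); q=(np.atleast_2d(X)-e)@A; q=q*[1,-1,-1]
    return cv2.projectPoints(q,np.zeros(3),np.zeros(3),k,d)[0].reshape(-1,2)
E
python3 - <<'E'
from h import *
np.set_printoptions(precision=1,suppress=True)
T=cam('top');S=cam('scene')
t=lambda u,v:(150+u/2.5,110+v/2.5); s=lambda u,v:(180+u/2.5,140+v/2.5)
for n,a,b,z in [('knob',(148,149),(657,322),20),('stL',(91,229),(711,280),20),('stR',(214,222),(581,268),20),
 ('p++',(292,226),(494,264),4),('p+-',(474,203),(295,263),4),('p--',(493,346),(299,165),4),('p-+',(312,371),(481,166),4),
 ('tip',(565,161),(206,121),225),('root',(655,170),(114,107),225),('post',(706,165),(99,80),260),
 ('tr++',(62,112),(766,378),50),('tr--',(240,338),(549,171),50)]:
    print(n,*tri([(T,t(*a)),(S,s(*b))]),'top@z',atz(T,t(*a),z)[0],'scene@z',atz(S,s(*b),z)[0])
for l in ['headgear','pad','tray','rod_tip','neighbour','brush']:
    pass
E
```

```text
knob [619.7 382.2  29. ] [0.1, 0.1] top@z [621. 384.  20.] scene@z [610.6 385.2  20. ]
stL [514.7 466.6   7.5] [1.0, 1.0] top@z [513.5 462.3  20. ] scene@z [528.3 462.6  20. ]
stR [519.4 299.1  13.1] [2.5, 2.5] top@z [518.7 295.4  20. ] scene@z [526.7 300.   20. ]
p++ [512.  192.2   0.5] [0.7, 0.7] top@z [511.7 191.2   4. ] scene@z [515.8 192.5   4. ]
p+- [537.7 -60.4  -5. ] [0.4, 0.4] top@z [536.8 -59.5   4. ] scene@z [547.3 -59.2   4. ]
p-- [340.6 -82.4   1.5] [2.8, 2.8] top@z [340.4 -79.4   4. ] scene@z [343.9 -84.7   4. ]
p-+ [313.3 170.6   5.8] [2.9, 2.9] top@z [313.3 167.8   4. ] scene@z [310.6 173.7   4. ]
tip [ 563.5 -156.6  225.5] [0.6, 0.6] top@z [ 563.7 -157.3  225. ] scene@z [ 562.8 -156.2  225. ]
root [ 550.4 -266.   225.4] [1.5, 1.5] top@z [ 550.1 -264.6  225. ] scene@z [ 549.7 -267.9  225. ]
post [ 546.3 -299.9  260.7] [16.9, 16.9] top@z [ 550.3 -317.1  260. ] scene@z [ 548.4 -281.7  260. ]
tr++ [676.8 504.1  10.7] [0.5, 0.5] top@z [669.7 492.4  50. ] scene@z [713.2 486.7  50. ]
tr-- [361.2 261.4  42.9] [2.0, 2.0] top@z [361.2 258.4  50. ] scene@z [370.3 262.1  50. ]
```

>>> {"name": "carry_out", "arguments": {"deltas": [{"dp": [-36,-12,0],"roll": -2,"gripper": 1},{"dp": [-72,-24,0],"roll": -4,"gripper": 1},{"dp": [-108,-36,0],"roll": -6,"gripper": 1},{"dp": [-144,-48,0],"roll": -8,"gripper": 1},{"dp": [-180,-60,0],"roll": -10,"gripper": 1},{"dp": [-216,-72,0],"roll": -12,"gripper": 1},{"dp": [-252,-84,0],"roll": -12.7,"gripper": 1},{"dp": [-287,-95,0],"roll": -12.7,"gripper": 1},{"dp": [-287,-95,0],"roll": -12.7,"gripper": 1},{"dp": [-287,-95,0],"roll": -12.7,"gripper": 1},{"dp": [-287,-95,0],"roll": -12.7,"gripper": 1}]}}

```text
clock: 1.82
eef_pos: [379.8, 380.8, 205.4]
eef_rot: [-3.142, -0.0, 3.141]
wrist_force: [-0.6, 0.3, -0.4]
finger_gap: 94.1
finger_force: 0.0
```

```bash
python3 - <<'E'
from h import *
import pickle
s,im=snap('wrist','w1.png'); pickle.dump(s,open('w1.pkl','wb')); print(s['eef_pos'],s['eef_rot'],s['qd'],s['clock'])
for l in ['headgear','brush']: print(l,[(round(d['p'],2),d['box']) for d in models.cut_out('wrist',l)][:3])
E
```

```text
[379.76527121 380.83582167 205.37900617] [-3.14157671e+00 -2.78687179e-04  3.14109408e+00] [ 0.02214031 -0.0059104   0.00278718 -0.00045717 -0.00031081  0.00074381] 1.8167
headgear [(0.65, [265.1, 211.1, 393.6, 355.4])]
brush [(0.96, [307.7, 251.2, 366.3, 306.2])]
```

View pics/w1.png

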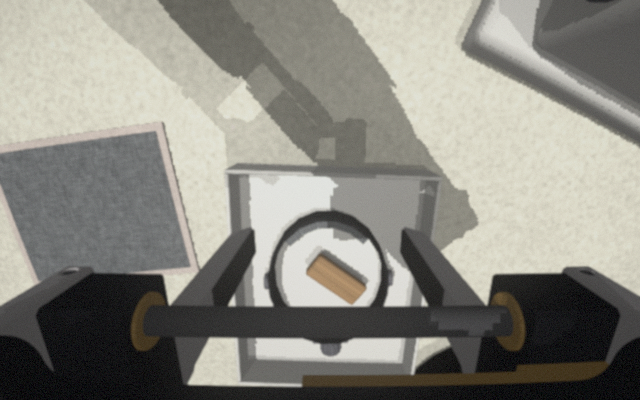

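The wrist view shows the hoop clearly. The right-hand (-y) stud is at (268,281), the +y stud at (390,279), the knob at (331,348), and the brush inside at (337,279). The tray wall is about 30 px left of the stud.

```bash
python3 - <<'E'
from h import *
import pickle
np.set_printoptions(precision=1,suppress=True)
s=pickle.load(open('w1.pkl','rb')); W=cam('wrist',s)
for n,uv,z in [('stR',(267,281),20),('stL',(391,279),20),('knob',(331,348),33),('browtop',(330,211),35),('wallL in bottom',(249,280),5),('wallL top',(231,280),50),('pad++',(197,270),4),('pad-+',(162,123),4)]: print(n,atz(W,uv,z)[0])
T=cam('top');t=lambda u,v:(150+u/2.5,110+v/2.5)
for n,a,b in [('stR',(214,222),(267,281)),('stL',(91,229),(391,279)),('knob',(148,149),(331,348))]: print(n,tri([(T,t(*a)),(W,b)]))
c=np.array([518,379,0]); yaw=0
for yaw in [0,.03]:
  P=[c+R.from_euler('z',yaw).apply(v) for v in [[105,0,30],[0,-86.5,15],[0,86.5,15],[-95,0,30]]]
  print(proj(W,P))
# ellipse fit
import cv2
im=cv2.imread('pics/w1.png')
E
```

```text
stR [520.  297.7  20. ]
stL [517.  467.6  20. ]
knob [620.2 385.6  33. ]
browtop [414.6 383.7  35. ]
wallL in bottom [527.4 268.6   5. ]
wallL top [501.1 259.   50. ]
pad++ [512.6 194.8   4. ]
pad-+ [309.2 173.8   4. ]
stR (array([519.5, 296.6,  19.3]), [1.3, 1.3])
stL (array([513.3, 463.6,  25.5]), [2.6, 2.6])
knob (array([619.8, 383.6,  32.3]), [2.2, 2.2])
[[326.4 348. ]
 [263.9 277.8]
 [388.7 277.8]
 [326.2 216.2]]
[[328.5 348. ]
 [264.  279.5]
 [388.8 276.1]
 [323.9 216.3]]
```

>>> {"name": "carry_out", "arguments": {"deltas": [{"dp": [-30,-17,10],"roll": 0,"gripper": -0.45},{"dp": [-60,-34,20],"roll": 0,"gripper": -0.45},{"dp": [-90,-52,40],"roll": 0,"gripper": -0.45},{"dp": [-120,-69,60],"roll": 0,"gripper": -0.45},{"dp": [-139,-80,90],"roll": 0,"gripper": -0.45},{"dp": [-139,-80,120],"roll": 0,"gripper": -0.45},{"dp": [-139,-80,120],"roll": 0,"gripper": -0.45},{"dp": [-139,-80,120],"roll": 0,"gripper": -0.45},{"dp": [-139,-80,120],"roll": 0,"gripper": -0.45}]}}

```text
clock: 2.72
eef_pos: [519.0, 301.9, 87.5]
eef_rot: [3.141, 0.002, -3.14]
wrist_force: [-0.0, 1.0, 1.0]
finger_gap: 37.0
finger_force: 0.0
```

```bash
python3 - <<'E'
from h import *
import pickle
np.set_printoptions(precision=1,suppress=True)
s,im=snap('wrist','w2.png'); pickle.dump(s,open('w2.pkl','wb')); W=cam('wrist',s); print(s['eef_pos'],s['eef_rot'],s['finger_gap'])
print('expect stud',proj(W,[[519,296,20],[519,301,35],[519,301,12]]))
E
```

```text
[519.  301.9  87.5] [ 3.1  0.  -3.1] 37.03772099679365
expect stud [[320.8 208.4]
 [326.5 213.9]
 [326.6 205.7]]
```

View pics/w2.png

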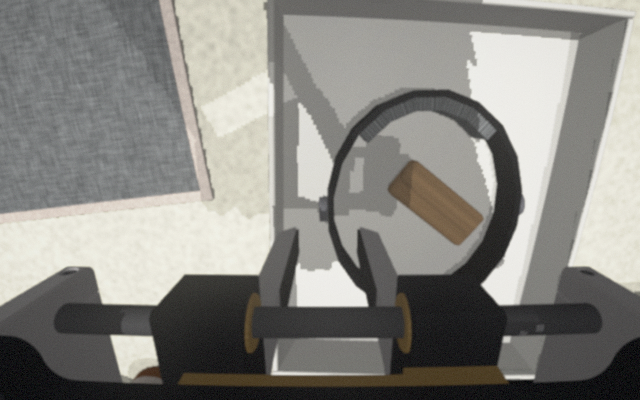

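The stud shows at (323,208), expected (321,208), and the fingers straddle it. I'll go down and grip.

>>> {"name": "carry_out", "arguments": {"deltas": [{"dp": [0,1,15],"roll": 0,"gripper": -0.45},{"dp": [0,1,30],"roll": 0,"gripper": -0.45},{"dp": [0,1,45],"roll": 0,"gripper": -0.45},{"dp": [0,1,58],"roll": 0,"gripper": -0.45},{"dp": [0,1,68],"roll": 0,"gripper": -0.45},{"dp": [0,1,74],"roll": 0,"gripper": -0.45},{"dp": [0,1,74],"roll": 0,"gripper": -1},{"dp": [0,1,74],"roll": 0,"gripper": -1},{"dp": [0,1,74],"roll": 0,"gripper": -1},{"dp": [0,1,74],"roll": 0,"gripper": -1},{"dp": [0,1,74],"roll": 0,"gripper": -1},{"dp": [0,1,74],"roll": 0,"gripper": -1}], "newtons": 45}}

```text
clock: 3.77
eef_pos: [519.4, 301.8, 12.1]
eef_rot: [3.141, 0.001, 3.141]
wrist_force: [-0.7, -0.7, 4.1]
finger_gap: 12.1
finger_force: 44.9
```

>>> {"name": "carry_out", "arguments": {"deltas": [{"dp": [0,0,-5],"roll": 0,"gripper": -1},{"dp": [0,0,-12],"roll": 0,"gripper": -1},{"dp": [0,0,-22],"roll": 0,"gripper": -1},{"dp": [0,0,-34],"roll": 0,"gripper": -1},{"dp": [0,0,-46],"roll": 0,"gripper": -1},{"dp": [0,0,-58],"roll": 0,"gripper": -1},{"dp": [0,0,-70],"roll": 0,"gripper": -1},{"dp": [0,0,-82],"roll": 0,"gripper": -1},{"dp": [0,0,-92],"roll": 0,"gripper": -1},{"dp": [0,0,-98],"roll": 0,"gripper": -1},{"dp": [0,0,-100],"roll": 0,"gripper": -1},{"dp": [0,0,-100],"roll": 0,"gripper": -1}], "newtons": 60}}

```text
clock: 4.77
eef_pos: [519.1, 301.7, 111.8]
eef_rot: [3.141, 0.0, 3.141]
wrist_force: [-0.2, 0.2, -1.8]
finger_gap: 12.2
finger_force: 59.9
```

```bash
python3 - <<'E'
from h import *
import pickle
s,im=snap('wrist','w3.png'); pickle.dump(s,open('w3.pkl','wb')); print(s['eef_pos'],s['wrist_force'],s['moment'])
snap('scene','s3.png')
E
```

```text
[519.10413659 301.72737791 111.76114687] [-0.22320987  0.23590333 -1.76300427] [-0.07995584  0.00244759 -0.02593482]
```

View pics/w3.png

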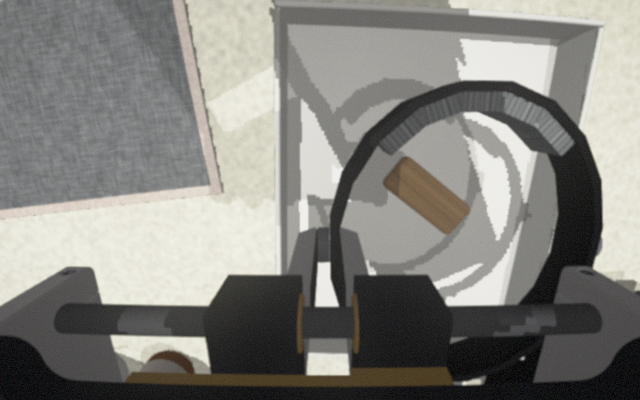

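The headgear is held level with the brush left behind. Next I carry it to the pad with its long axis along the pad's long side.

>>> {"name": "carry_out", "arguments": {"deltas": [{"dp": [5,-8,-10],"roll": 3,"gripper": -1},{"dp": [17,-24,-10],"roll": 9,"gripper": -1},{"dp": [32,-46,-10],"roll": 15,"gripper": -1},{"dp": [50,-72,-10],"roll": 21,"gripper": -1},{"dp": [68,-100,-10],"roll": 27,"gripper": -1},{"dp": [87,-128,-10],"roll": 33,"gripper": -1},{"dp": [106,-156,-10],"roll": 39,"gripper": -1},{"dp": [125,-184,-10],"roll": 45,"gripper": -1},{"dp": [143,-210,-10],"roll": 51,"gripper": -1},{"dp": [158,-232,-10],"roll": 57,"gripper": -1},{"dp": [170,-248,-10],"roll": 63,"gripper": -1},{"dp": [174.5,-256,-10],"roll": 68,"gripper": -1}], "newtons": 60}}

```text
clock: 5.87
eef_pos: [342.8, 44.4, 121.0]
eef_rot: [-3.141, -0.0, 1.948]
wrist_force: [0.9, -0.0, -1.0]
finger_gap: 12.0
finger_force: 59.9
```

>>> {"name": "carry_out", "arguments": {"deltas": [{"dp": [0,0,5],"roll": 5,"gripper": -1},{"dp": [0,0,15],"roll": 10,"gripper": -1},{"dp": [0,0,25],"roll": 14,"gripper": -1},{"dp": [0,0,35],"roll": 15.4,"gripper": -1},{"dp": [0,0,45],"roll": 15.4,"gripper": -1},{"dp": [0,0,55],"roll": 15.4,"gripper": -1},{"dp": [0,0,65],"roll": 15.4,"gripper": -1},{"dp": [0,0,70],"roll": 15.4,"gripper": -1},{"dp": [0,0,70],"roll": 15.4,"gripper": -1}]}}

```text
clock: 6.62
eef_pos: [343.7, 45.7, 50.5]
eef_rot: [-3.139, -0.0, 1.686]
wrist_force: [0.9, 0.2, -1.2]
finger_gap: 11.9
finger_force: 59.9
```

```bash
python3 - <<'E'
from h import *
import pickle
s,im=snap('wrist','w4.png'); pickle.dump(s,open('w4.pkl','wb')); print(s['clock'],s['eef_pos'],s['eef_rot'],s['wrist_force'],s['moment'])
E
```

```text
6.6167 [343.73359951  45.69744129  50.4680099 ] [-3.13919869e+00 -2.51736110e-04  1.68577947e+00] [ 0.9382137   0.24963532 -1.20291869] [-0.12862128  0.17389288  0.03908449]
```

View pics/w4.png

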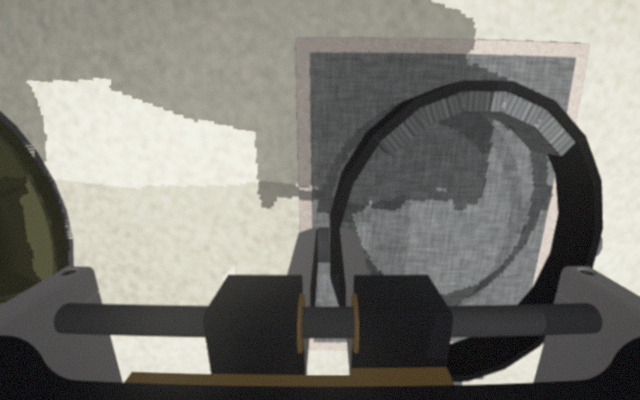

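```bash
python3 - <<'E'
from h import *
import pickle
s=pickle.load(open('w4.pkl','rb')); W=cam('wrist',s)
P=atz(W,[(297,38),(589,44)],4); print(P, np.linalg.norm(P[0]-P[1]))
d=(P[1]-P[0])/np.linalg.norm(P[1]-P[0]); print('pad yaw',np.arctan2(d[1],d[0]),'centre',P.mean(0)-130*np.array([-d[1],d[0],0]))
h=s['eef_rot'][2]-np.pi+.0; Rz=R.from_euler('z',h)
print('hoop centre',s['eef_pos']+Rz.apply([0,81,0]), 'knob',s['eef_pos']+Rz.apply([105,81,0]))
E
```

```text
[[308.48604306 172.3705823    4.        ]
 [514.87124292 196.0002662    4.        ]] 207.7335136304392
pad yaw 0.11399672662795775 centre [426.46614095  55.02920139   4.        ]
hoop centre [424.19873374  54.9905663   50.4680099 ] knob [436.24537726 -49.3160892   50.4680099 ]
```

Pad centre confirmed at (426,55). Lowering and letting go.

>>> {"name": "carry_out", "arguments": {"deltas": [{"dp": [0,1.5,8],"roll": 0,"gripper": -1},{"dp": [0,1.5,16],"roll": 0,"gripper": -1},{"dp": [0,1.5,24],"roll": 0,"gripper": -1},{"dp": [0,1.5,30],"roll": 0,"gripper": -1},{"dp": [0,1.5,35],"roll": 0,"gripper": -1},{"dp": [0,1.5,38],"roll": 0,"gripper": -1},{"dp": [0,1.5,39],"roll": 0,"gripper": -1},{"dp": [0,1.5,39],"roll": 0,"gripper": -1},{"dp": [0,1.5,39],"roll": 0,"gripper": -0.6},{"dp": [0,1.5,39],"roll": 0,"gripper": -0.6},{"dp": [0,1.5,39],"roll": 0,"gripper": -0.6},{"dp": [0,1.5,39],"roll": 0,"gripper": -0.6}]}}

```text
clock: 7.67
eef_pos: [346.2, 45.9, 12.7]
eef_rot: [3.141, 0.0, 1.686]
wrist_force: [-0.5, -0.1, 0.5]
finger_gap: 18.9
finger_force: 0.0
```

>>> {"name": "carry_out", "arguments": {"deltas": [{"dp": [0,0,-20],"roll": 0,"gripper": -0.6},{"dp": [0,0,-50],"roll": 0,"gripper": -0.6},{"dp": [0,0,-85],"roll": 0,"gripper": -0.3},{"dp": [0,0,-120],"roll": 0,"gripper": -0.1},{"dp": [0,0,-140],"roll": 0,"gripper": -0.1},{"dp": [0,0,-140],"roll": 0,"gripper": -0.1},{"dp": [0,0,-140],"roll": 0,"gripper": -0.1},{"dp": [0,0,-140],"roll": 0,"gripper": -0.1}]}}

```text
clock: 8.33
eef_pos: [345.6, 45.9, 151.7]
eef_rot: [-3.141, -0.0, 1.686]
wrist_force: [0.5, -0.2, -0.2]
finger_gap: 42.2
finger_force: 0.0
```

```bash
python3 - <<'E'
from h import *
import pickle
s,im=snap('wrist','w5.png'); pickle.dump(s,open('w5.pkl','wb')); print(s['clock'],s['eef_pos'],s['eef_rot'],s['wrist_force'],s['finger_gap'])
E
```

```text
8.3333 [345.57765587  45.87615697 151.66337368] [-3.14063664e+00 -6.06865672e-05  1.68585536e+00] [ 0.48929735 -0.1586172  -0.15101802] 42.191725116404854
```

View pics/w5.png

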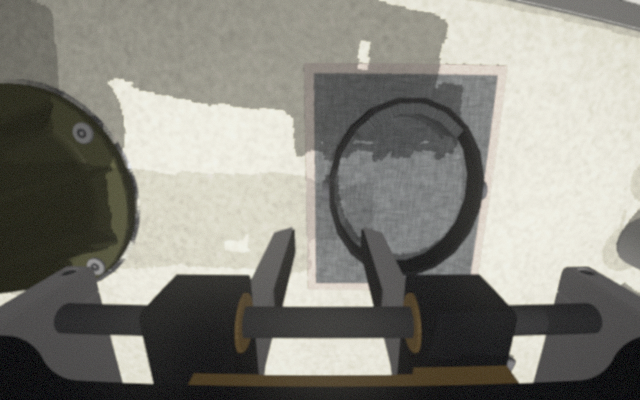

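Headgear lies flat on the pad and central: studs at (329,181) and (486,188), brow at (408,100). The knob is hidden behind the fingers.

```bash
python3 - <<'E'
from h import *
import pickle
s=pickle.load(open('w5.pkl','rb')); W=cam('wrist',s)
P=atz(W,[(328,181),(487,188)],19);d=P[1]-P[0]; print(P,np.linalg.norm(d)); h=np.arctan2(-d[0],d[1]); c=P.mean(0)
print(h,c,'brow',atz(W,[(409,98)],34),'rear in',atz(W,[(402,263)],34))
k=c+105*np.array([np.cos(h),np.sin(h),0]); print('knob',k)
for psi in [s['eef_rot'][2]]:
  e=np.array([438,-49])-s['eef_pos'][:2]; print(e@[np.cos(psi),np.sin(psi)], e@[np.sin(psi),-np.cos(psi)])
E
```

```text
[[345.4007993   57.04071254  19.        ]
 [517.12509195  69.45747673  19.        ]] 172.1726131472145
-1.4986155510870436 [431.26294563  63.24909463  19.        ] brow [[412.02649382 148.86309714  34.        ]] rear in [[436.22846657 -21.47891863  34.        ]]
knob [438.83534763 -41.47749573  19.        ]
-104.85941466305634 80.91895952997362
```

>>> {"name": "carry_out", "arguments": {"deltas": [{"dp": [-20,16,0],"roll": 0,"gripper": 0.1},{"dp": [-45,35,0],"roll": 0,"gripper": 0.1},{"dp": [-70,55,5],"roll": 0,"gripper": 0.1},{"dp": [-92,70,20],"roll": 0,"gripper": 0.1},{"dp": [-105,81,45],"roll": 0,"gripper": 0.1},{"dp": [-105,81,60],"roll": 0,"gripper": 0.1},{"dp": [-105,81,60],"roll": 0,"gripper": 0.1},{"dp": [-105,81,60],"roll": 0,"gripper": 0.1}]}}

```text
clock: 9.05
eef_pos: [437.6, -48.9, 91.4]
eef_rot: [-3.138, -0.001, 1.686]
wrist_force: [0.1, -1.3, -0.6]
finger_gap: 51.7
finger_force: 0.0
```

```bash
python3 - <<'E'
from h import *
import pickle
s,im=snap('wrist','w6.png'); pickle.dump(s,open('w6.pkl','wb')); print(s['clock'],s['eef_pos'],s['eef_rot'],s['wrist_force'],s['finger_gap'])
W=cam('wrist',s); print(proj(W,[[438,-49,34],[438,-49,19]]))
E
```

```text
9.05 [437.61546396 -48.92580601  91.35138662] [-3.13828552e+00 -1.07336709e-03  1.68565798e+00] [ 0.10598478 -1.27611455 -0.63721246] 51.67856109378713
[[327.31995399 212.9382075 ]
 [327.38790755 207.69835478]]
```

View pics/w6.png

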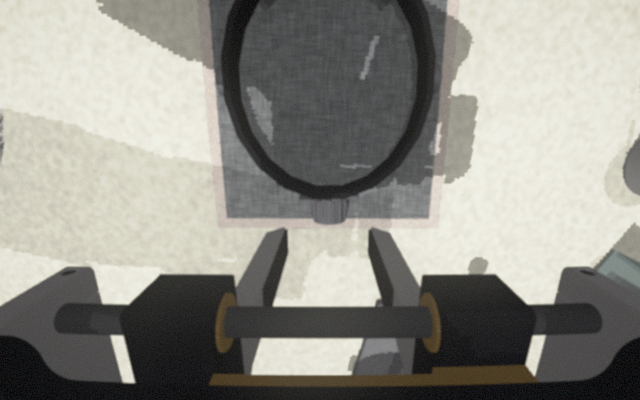

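Knob sits between the fingers at (331,211), expected (327,213), so it is about 3 mm to tool +y. I'll go down so that only the finger ends hold the knob, and grip lightly so the hoop can swing down.

>>> {"name": "carry_out", "arguments": {"deltas": [{"dp": [0,3,20],"roll": 0,"gripper": 0.1},{"dp": [0,3,40],"roll": 0,"gripper": 0.1},{"dp": [0,3,58],"roll": 0,"gripper": 0.1},{"dp": [0,3,72],"roll": 0,"gripper": 0.1},{"dp": [0,3,79.5],"roll": 0,"gripper": 0.1},{"dp": [0,3,79.5],"roll": 0,"gripper": 0.1},{"dp": [0,3,79.5],"roll": 0,"gripper": -1},{"dp": [0,3,79.5],"roll": 0,"gripper": -1},{"dp": [0,3,79.5],"roll": 0,"gripper": -1},{"dp": [0,3,79.5],"roll": 0,"gripper": -1},{"dp": [0,3,79.5],"roll": 0,"gripper": -1},{"dp": [0,3,79.5],"roll": 0,"gripper": -1}], "newtons": 4}}

```text
clock: 10.1
eef_pos: [441.9, -48.9, 13.6]
eef_rot: [3.141, 0.0, 1.686]
wrist_force: [-1.0, -0.2, 4.7]
finger_gap: 29.7
finger_force: 4.0
```

>>> {"name": "carry_out", "arguments": {"deltas": [{"dp": [0,0,-4],"roll": 0,"gripper": -1},{"dp": [1,0,-12],"roll": 0,"gripper": -1},{"dp": [2,0,-22],"roll": 0,"gripper": -1},{"dp": [4,0,-32],"roll": 0,"gripper": -1},{"dp": [6,0,-42],"roll": 0,"gripper": -1},{"dp": [8,0,-52],"roll": 0,"gripper": -1},{"dp": [10,0,-62],"roll": 0,"gripper": -1},{"dp": [13,0,-72],"roll": 0,"gripper": -1},{"dp": [16,0,-82],"roll": 0,"gripper": -1},{"dp": [20,0,-92],"roll": 0,"gripper": -1},{"dp": [24,0,-100],"roll": 0,"gripper": -1},{"dp": [24,0,-100],"roll": 0,"gripper": -1}]}}

```text
clock: 11.1
eef_pos: [439.3, -24.4, 114.6]
eef_rot: [3.139, 0.001, 1.686]
wrist_force: [0.7, -0.9, -0.1]
finger_gap: 29.7
finger_force: 4.0
```

```bash
python3 - <<'E'
from h import *
s,im=snap('scene','s7.png'); s,w=snap('wrist','w7.png'); print(s['clock'],s['eef_pos'],s['wrist_force'],s['moment'],s['finger_gap'],s['finger_force'])
a=cv2.resize(im[120:290,200:440],None,fx=2.2,fy=2.2); b=cv2.resize(w,(400,250)); b=cv2.copyMakeBorder(b,0,a.shape[0]-250 if a.shape[0]>250 else 0,0,0,cv2.BORDER_CONSTANT)[:a.shape[0]]
cv2.imwrite('pics/c7.png',np.hstack([a[:,:400],b])[:,:,::-1])
E
```

```text
11.15 [439.11254914 -24.67450669 113.71227295] [ 0.68076154 -0.31017205 -0.05519067] [-0.29001869  0.03984663 -0.01271714] 29.306994242250667 3.9991526305675507
```

View pics/c7.png

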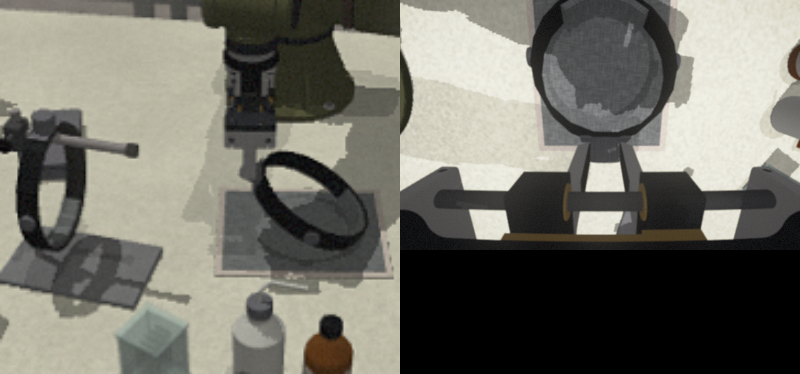

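The hoop swings as intended, brow resting on the pad. I'll keep lifting.

>>> {"name": "carry_out", "arguments": {"deltas": [{"dp": [4,0,-8],"roll": 0,"gripper": -1},{"dp": [8,0,-16],"roll": 0,"gripper": -1},{"dp": [13,0,-24],"roll": 0,"gripper": -1},{"dp": [18,0,-32],"roll": 0,"gripper": -1},{"dp": [24,0,-40],"roll": 0,"gripper": -1},{"dp": [31,0,-48],"roll": 0,"gripper": -1},{"dp": [38,0,-56],"roll": 0,"gripper": -1},{"dp": [46,0,-63],"roll": 0,"gripper": -1},{"dp": [55,0,-70],"roll": 0,"gripper": -1},{"dp": [64,0,-76],"roll": 0,"gripper": -1},{"dp": [74,0,-82],"roll": 0,"gripper": -1},{"dp": [84,0,-87],"roll": 0,"gripper": -1}]}}

```text
clock: 12.2
eef_pos: [429.0, 59.6, 200.6]
eef_rot: [3.142, -0.0, 1.686]
wrist_force: [0.4, -0.2, -1.8]
finger_gap: 29.4
finger_force: 4.0
```

>>> {"name": "carry_out", "arguments": {"deltas": [{"dp": [8,0,-5],"roll": 0,"gripper": -1},{"dp": [15,0,-10],"roll": 0,"gripper": -1},{"dp": [20,0,-16],"roll": 0,"gripper": -1},{"dp": [20,0,-24],"roll": 0,"gripper": -1},{"dp": [20,0,-34],"roll": 0,"gripper": -1},{"dp": [20,0,-44],"roll": 0,"gripper": -1},{"dp": [20,0,-54],"roll": 0,"gripper": -1},{"dp": [20,0,-64],"roll": 0,"gripper": -1},{"dp": [20,0,-74],"roll": 0,"gripper": -1},{"dp": [20,0,-82],"roll": 0,"gripper": -1},{"dp": [20,0,-86],"roll": 0,"gripper": -1},{"dp": [20,0,-86],"roll": 0,"gripper": -1}]}}

```text
clock: 13.2
eef_pos: [427.1, 78.4, 286.8]
eef_rot: [3.14, 0.0, 1.686]
wrist_force: [-0.2, -0.2, -0.6]
finger_gap: 29.3
finger_force: 4.0
```

```bash
python3 - <<'E'
from h import *
import pickle
np.set_printoptions(precision=2,suppress=True)
s,im=snap('scene','s8.png'); print(s['clock'],s['eef_pos'],s['eef_rot'],s['wrist_force'],s['moment'],s['finger_gap'],s['finger_force'])
print([(d['p'],d['box']) for d in models.cut_out('scene','headgear')])
e=s['eef_pos']; S=cam('scene'); print('tcp',proj(S,[e]),'brow if vertical',proj(S,[e-[0,0,195]]),'sides',proj(S,[e+[80,0,-90],e+[-80,0,-90]]))
T=cam('top'); snap('top','t8.png')
E
```

```text
13.2 [427.06  78.35 286.82] [3.14 0.   1.69] [-0.2  -0.2  -0.59] [-0.13  0.03  0.06] 29.34606004902456 3.9998792856931686
[(0.7, [252.6, 256.4, 286.2, 306.8]), (0.68, [339.0, 145.9, 354.7, 213.2])]
tcp [[349.   151.57]] brow if vertical [[345.25 204.07]] sides [[345.61 191.84]
 [348.62 163.54]]
```

The hoop hangs vertically: scene box 339–355 × 146–213, tcp and brow predicted on the same column. Next I move to a point in front of the rod's end, turning in line with the rod.

>>> {"name": "carry_out", "arguments": {"deltas": [{"dp": [-3,2,0],"roll": 1,"gripper": -1},{"dp": [-9,5,0],"roll": 2,"gripper": -1},{"dp": [-17,10,0],"roll": 3,"gripper": -1},{"dp": [-26,16,0],"roll": 4,"gripper": -1},{"dp": [-36,22,0],"roll": 5,"gripper": -1},{"dp": [-47,28,0],"roll": 6,"gripper": -1},{"dp": [-58,35,0],"roll": 7,"gripper": -1},{"dp": [-69,41,0],"roll": 8,"gripper": -1},{"dp": [-80,48,0],"roll": 9,"gripper": -1},{"dp": [-90,54,0],"roll": 10,"gripper": -1},{"dp": [-98,59,0],"roll": 11,"gripper": -1},{"dp": [-104,62,0],"roll": 12,"gripper": -1}]}}

```text
clock: 14.35
eef_pos: [501.0, -18.8, 285.8]
eef_rot: [-3.141, 0.0, 1.474]
wrist_force: [-0.9, 0.3, -1.3]
finger_gap: 29.4
finger_force: 4.0
```

```bash
python3 - <<'E'
from h import *
np.set_printoptions(precision=2,suppress=True)
s=read_state(); print(s['clock'],s['eef_pos'],s['eef_rot'],s['wrist_force'],s['finger_gap'],s['finger_force'])
psi=s['eef_rot'][2]; e=np.array([569.5,-107])-s['eef_pos'][:2]; print(e@[np.cos(psi),np.sin(psi)], e@[np.sin(psi),-np.cos(psi)], np.degrees(psi-1.452))
T=cam('top'); snap('top','t9.png'); snap('scene','s9.png')
for c in ['top','scene']: print([(round(d['p'],2),d['box']) for d in models.cut_out(c,'headgear')])
E
```

```text
14.35 [501.03 -18.79 285.78] [-3.14  0.    1.47] [-0.92  0.35 -1.3 ] 29.39049967664198 3.9997905492782593
-81.19739843421812 76.65322868861067 1.2725353526599879
[]
[(0.95, [298.8, 157.0, 324.2, 222.0]), (0.63, [250.9, 257.9, 286.0, 308.2])]
```

>>> {"name": "carry_out", "arguments": {"deltas": [{"dp": [-4,4,0],"roll": 0.5,"gripper": -1},{"dp": [-10,9,0],"roll": 1,"gripper": -1},{"dp": [-18,17,0],"roll": 1.3,"gripper": -1},{"dp": [-27,25,0],"roll": 1.3,"gripper": -1},{"dp": [-36,34,0],"roll": 1.3,"gripper": -1},{"dp": [-46,43,0],"roll": 1.3,"gripper": -1},{"dp": [-55,52,0],"roll": 1.3,"gripper": -1},{"dp": [-64,61,0],"roll": 1.3,"gripper": -1},{"dp": [-72,68,0],"roll": 1.3,"gripper": -1},{"dp": [-78,74,0],"roll": 1.3,"gripper": -1},{"dp": [-81,77,0],"roll": 1.3,"gripper": -1},{"dp": [-81,77,0],"roll": 1.3,"gripper": -1}]}}

```text
clock: 15.55
eef_pos: [569.7, -106.4, 285.6]
eef_rot: [-3.141, 0.0, 1.453]
wrist_force: [-1.1, 0.3, -1.0]
finger_gap: 29.4
finger_force: 4.0
```

```bash
python3 - <<'E'
from h import *
import pickle
np.set_printoptions(precision=1,suppress=True)
s,im=snap('scene','s10.png'); pickle.dump(s,open('s10.pkl','wb'))
print(s['clock'],s['eef_pos'],s['eef_rot'],s['wrist_force'],s['finger_gap'])
S=cam('scene'); d=max(models.cut_out('scene','headgear'),key=lambda d:d['p']); r=d['region']; print(d['p'],d['box'])
e=s['eef_pos']+[0,0,5.5]; u=np.array([.119,.993,0]); v=np.array([.993,-.119,0])
th=np.linspace(0,2*np.pi,73)
for t in np.radians([-30,-20,-10,0,10,20,30]):
  X=[]
  for a in th:
    for zz in (-15,15):
      for rx,ry in((95,80),):
        x=rx*np.cos(a); y=ry*np.sin(a)
        down=(x-106); X.append(e+v*y+u*(zz*np.cos(t)-down*0+ (-down)*np.sin(t))+np.array([0,0,1])*(down*np.cos(t)+zz*np.sin(t)))
  p=proj(S,X); print(np.degrees(t),p.min(0),p.max(0))
print('tip',proj(S,[[563.5,-157,225]]))
cv2.imwrite('pics/c10.png',cv2.resize(im[130:280,180:380],None,fx=3,fy=3)[:,:,::-1])
E
```

```text
15.55 [ 569.7 -106.4  285.6] [-3.1  0.   1.5] [-1.1  0.3 -1. ] 29.448436330461224
0.72 [263.0, 165.7, 294.4, 237.7]
-29.999999999999996 [241.  166.6] [283.4 224.4]
-20.0 [250.1 168. ] [285.2 228.9]
-10.0 [258.7 169.2] [287.8 232.1]
0.0 [265.4 170.3] [292.6 234. ]
10.0 [269.5 171.1] [300.3 234.5]
20.0 [271.9 170.1] [309.6 234.4]
29.999999999999996 [273.7 169. ] [319.1 233.2]
tip [[262.1 188.5]]
```

View pics/c10.png

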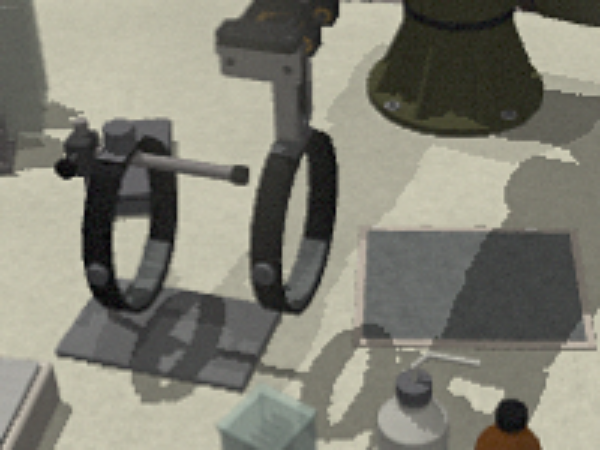

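The hoop hangs upright at crop (295,220), parallel to the neighbour. The rod cap at crop (238,174) lines up with the upper part of its opening. I'll pass it over the rod.

>>> {"name": "carry_out", "arguments": {"deltas": [{"dp": [-3,0,0],"roll": 0,"gripper": -1},{"dp": [-9,0,0],"roll": 0,"gripper": -1},{"dp": [-18,0,0],"roll": 0,"gripper": -1},{"dp": [-29,0,0],"roll": 0,"gripper": -1},{"dp": [-41,0,0],"roll": 0,"gripper": -1},{"dp": [-53,0,0],"roll": 0,"gripper": -1},{"dp": [-65,0,0],"roll": 0,"gripper": -1},{"dp": [-77,0,0],"roll": 0,"gripper": -1},{"dp": [-88,0,0],"roll": 0,"gripper": -1},{"dp": [-98,0,0],"roll": 0,"gripper": -1},{"dp": [-105,0,0],"roll": 0,"gripper": -1},{"dp": [-109,0,0],"roll": 0,"gripper": -1}]}}

```text
clock: 16.65
eef_pos: [556.5, -215.0, 285.9]
eef_rot: [-3.141, 0.0, 1.453]
wrist_force: [1.1, -0.1, -1.1]
finger_gap: 29.1
finger_force: 4.0
```

```bash
python3 - <<'E'
from h import *
np.set_printoptions(precision=2,suppress=True)
s=read_state(); print(s['clock'],s['eef_pos'],s['wrist_force'],s['moment'],s['finger_gap'])
snap('scene','s11.png'); snap('top','t11.png')
for c,l in [('scene','headgear'),('scene','neighbour'),('top','neighbour'),('top','stand')]: print(c,l,[(round(d['p'],2),d['box']) for d in models.cut_out(c,l)])
E
```

```text
16.65 [ 556.46 -215.03  285.86] [ 1.07 -0.09 -1.1 ] [-0.1   0.09  0.05] 29.126372713900366
scene headgear [(0.83, [226.3, 159.7, 257.9, 229.6]), (0.58, [296.8, 207.0, 380.4, 245.6])]
scene neighbour [(0.57, [336.1, 261.7, 358.9, 296.8]), (0.42, [220.4, 171.8, 235.5, 201.3])]
top neighbour [(0.5, [417.8, 180.8, 422.7, 192.1])]
top stand [(0.73, [364.4, 162.6, 387.7, 201.7])]
```

>>> {"name": "carry_out", "arguments": {"deltas": [{"dp": [0,0,4],"roll": 0,"gripper": -1},{"dp": [0,0,9],"roll": 0,"gripper": -1},{"dp": [0,0,14],"roll": 0,"gripper": -1},{"dp": [0,0,18],"roll": 0,"gripper": -1},{"dp": [0,0,22],"roll": 0,"gripper": -1},{"dp": [0,0,25],"roll": 0,"gripper": -1},{"dp": [0,0,28],"roll": 0,"gripper": -1},{"dp": [0,0,31],"roll": 0,"gripper": -1},{"dp": [0,0,33],"roll": 0,"gripper": -1},{"dp": [0,0,35],"roll": 0,"gripper": -1},{"dp": [0,0,36],"roll": 0,"gripper": -1},{"dp": [0,0,36],"roll": 0,"gripper": -1}]}}

```text
clock: 17.95
eef_pos: [556.6, -214.0, 249.8]
eef_rot: [-3.141, -0.0, 1.454]
wrist_force: [0.0, -0.1, -0.8]
finger_gap: 29.4
finger_force: 4.0
```

>>> {"name": "carry_out", "arguments": {"deltas": [{"dp": [0,0,1],"roll": 0,"gripper": -1},{"dp": [0,0,2],"roll": 0,"gripper": -1},{"dp": [0,0,3],"roll": 0,"gripper": -1},{"dp": [0,0,3],"roll": 0,"gripper": -1},{"dp": [0,0,3],"roll": 0,"gripper": -1}]}}

```text
clock: 18.37
eef_pos: [556.8, -214.1, 247.6]
eef_rot: [3.14, 0.0, 1.454]
wrist_force: [-0.3, 0.1, 5.1]
finger_gap: 29.3
finger_force: 4.0
```

>>> {"name": "carry_out", "arguments": {"deltas": [{"dp": [0,0,1],"roll": 0,"gripper": -1},{"dp": [0,0,2],"roll": 0,"gripper": -1},{"dp": [0,0,3],"roll": 0,"gripper": -1},{"dp": [0,0,3],"roll": 0,"gripper": -1},{"dp": [0,0,3],"roll": 0,"gripper": -1}]}}

```text
clock: 18.78
eef_pos: [556.8, -214.1, 244.5]
eef_rot: [3.141, 0.0, 1.454]
wrist_force: [-0.5, -0.1, 4.5]
finger_gap: 29.5
finger_force: 4.0
```

```bash
python3 - <<'E'
from h import *
np.set_printoptions(precision=2,suppress=True)
s=read_state(); print(s['clock'],s['eef_pos'],s['wrist_force'],s['moment'],s['finger_gap'])
snap('scene','s12.png')
for c,l in [('scene','headgear')]: print(c,l,[(round(d['p'],2),d['box']) for d in models.cut_out(c,l)])
E
```

```text
18.7833 [ 556.8  -214.06  244.55] [-0.54 -0.15  4.48] [-0.09  0.2  -0.06] 29.47462230915075
scene headgear [(0.7, [228.9, 171.3, 260.8, 238.3])]
```

The force turned upward at about 248 mm and stays at +4.5 N, so the rod carries it. I'll open, rise and back away.

>>> {"name": "carry_out", "arguments": {"deltas": [{"dp": [0,0,0],"roll": 0,"gripper": -0.2},{"dp": [0,0,0],"roll": 0,"gripper": 0},{"dp": [0,0,0],"roll": 0,"gripper": 0.1},{"dp": [0,0,0],"roll": 0,"gripper": 0.2},{"dp": [0,0,0],"roll": 0,"gripper": 0.2},{"dp": [0,0,0],"roll": 0,"gripper": 0.2},{"dp": [0,0,-10],"roll": 0,"gripper": 0.2},{"dp": [0,0,-25],"roll": 0,"gripper": 0.2},{"dp": [0,0,-45],"roll": 0,"gripper": 0.2},{"dp": [0,0,-70],"roll": 0,"gripper": 0.2},{"dp": [0,0,-90],"roll": 0,"gripper": 0.2},{"dp": [0,0,-90],"roll": 0,"gripper": 0.2}]}}

```text
clock: 19.88
eef_pos: [557.2, -214.2, 339.2]
eef_rot: [3.135, 0.002, 1.454]
wrist_force: [0.1, -0.9, 0.8]
finger_gap: 56.1
finger_force: 0.0
```

>>> {"name": "carry_out", "arguments": {"deltas": [{"dp": [30,0,-5],"roll": 0,"gripper": 0.2},{"dp": [65,0,-10],"roll": 0,"gripper": 0.2},{"dp": [100,0,-10],"roll": 0,"gripper": 0.2},{"dp": [135,0,-10],"roll": 0,"gripper": 0.2},{"dp": [170,0,-10],"roll": 0,"gripper": 0.2},{"dp": [190,0,-10],"roll": 0,"gripper": 0.2},{"dp": [200,0,-10],"roll": 0,"gripper": 0.2},{"dp": [200,0,-10],"roll": 0,"gripper": 0.2},{"dp": [200,0,-10],"roll": 0,"gripper": 0.2},{"dp": [200,0,-10],"roll": 0,"gripper": 0.2},{"dp": [200,0,-10],"roll": 0,"gripper": 0.2},{"dp": [200,0,-10],"roll": 0,"gripper": 0.2}]}}

```text
clock: 20.88
eef_pos: [579.9, -16.5, 343.9]
eef_rot: [-3.142, 0.0, 1.452]
wrist_force: [0.8, -0.2, 1.0]
finger_gap: 56.5
finger_force: 0.0
```

```bash
python3 - <<'E'
from h import *
np.set_printoptions(precision=1,suppress=True)
S=cam('scene')
_,im=snap('scene','s13.png'); d=models.cut_out('scene','headgear'); print([(round(x['p'],2),x['box']) for x in d])
d=models.cut_out('scene','neighbour'); print([(round(x['p'],2),x['box']) for x in d])
snap('scene','s14.png'); print([(round(x['p'],2),x['box']) for x in models.cut_out('scene','headgear')])
a=cv2.imread('pics/s0.png').astype(int);b=im[:,:,::-1].astype(int)
# predicted box of a hung headgear at 108 mm from post, neighbour at 37
u=np.array([.119,.993,0]);v=np.array([.993,-.119,0]);tip=np.array([563.5,-157,0])
for D in (37,108):
  o=tip-u*(167-D)+[0,0,232-89]
  X=[o+v*80*np.sin(t)+u*z+[0,0,95*np.cos(t)] for t in np.linspace(0,6.3,73) for z in(-15,15)]+[o+[0,0,117]]
  p=proj(S,X); print(D,p.min(0),p.max(0))
snap('top','t14.png'); print([(round(x['p'],2),x['box']) for x in models.cut_out('top','headgear')],[(round(x['p'],2),x['box']) for x in models.cut_out('top','brush')])
print(read_state()['clock'],read_state()['eef_pos'],read_state()['wrist_force'])
E
```

```text
[(0.82, [231.1, 170.9, 260.9, 237.5]), (0.38, [427.1, 234.7, 455.9, 254.7])]
[(0.65, [207.0, 171.3, 234.1, 234.9]), (0.54, [221.0, 172.4, 240.4, 202.0])]
[(0.78, [228.6, 171.3, 260.0, 240.1]), (0.64, [200.1, 169.1, 272.9, 262.2])]
37 [206.1 171.8] [238.3 234.5]
108 [229.3 175.3] [259.3 238.4]
[(0.71, [381.6, 150.5, 404.8, 208.9])] [(0.6, [193.6, 191.5, 219.1, 211.5]), (0.17, [347.0, 113.9, 365.3, 131.1])]
21.2833 [580.  -15.4 343.9] [ 0.5 -0.4  0.5]
```

The headgear box (229–261 × 171–238) matches the prediction for hanging 108 mm from the post. The neighbour and the brush have not moved. I'll let a moment pass, then hand in.

>>> {"name": "carry_out", "arguments": {"deltas": [{"dp": [0,0,0],"roll": 0,"gripper": 0.2},{"dp": [0,0,0],"roll": 0,"gripper": 0.2},{"dp": [0,0,0],"roll": 0,"gripper": 0.2},{"dp": [0,0,0],"roll": 0,"gripper": 0.2},{"dp": [0,0,0],"roll": 0,"gripper": 0.2},{"dp": [0,0,0],"roll": 0,"gripper": 0.2},{"dp": [0,0,0],"roll": 0,"gripper": 0.2},{"dp": [0,0,0],"roll": 0,"gripper": 0.2},{"dp": [0,0,0],"roll": 0,"gripper": 0.2},{"dp": [0,0,0],"roll": 0,"gripper": 0.2},{"dp": [0,0,0],"roll": 0,"gripper": 0.2},{"dp": [0,0,0],"roll": 0,"gripper": 0.2}]}}

```text
clock: 22.28
eef_pos: [580.0, -15.4, 343.9]
eef_rot: [-3.142, 0.0, 1.454]
wrist_force: [-0.3, 0.3, 0.2]
finger_gap: 56.5
finger_force: 0.0
```

```bash
python3 - <<'E'
from h import *
snap('scene'); print([(round(x['p'],2),x['box']) for x in models.cut_out('scene','headgear')])
print(manip.sign_off())
E
```

```text
[(0.58, [228.3, 168.4, 260.8, 239.7])]
the job is handed in; nothing more can be done
None
```

The headgear was laid flat on the middle of the pad, released, then hung knob up on the outer part of the rod (about 108 mm from the post), and the job was handed in at about 22 s; the last checks were network boxes, not a viewed picture, and no verdict came back.

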